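# Hang the seasoning tins so that the bar stays level

## Task

Two small hook-topped tins, one with a green and one with an orange lid, stand among spare knobs in the pockets of the sloped wooden organiser. Lift them out by their tabs and hang one on each end of the pivoting bar, between the pair of brass collars, whichever way round, so that the bar ends level with both tins hanging still. Be gentle: never tip the bar hard over, leave the two dark knobs in their pockets and do not shift the spice jar or the canister behind them.

Things in the scene. Friction and masses are not known exactly. Their poses are not given: they have to be found in the camera images.
- green_tin: small aluminium tin, green lid, hook on top, 80 g, 44 mm across, 128 mm tall in all, lid top at 44. Origin: centre of its underside; z runs up through lid, hook and tab. At first it stands on a pocket's sloped floor: z leans 0.21 rad toward the organiser's -x (to the robot), its x within 0.1 rad of the organiser's x. For the hook see its seat, for the grip its tab.
- green_tin_tab (a point): grip point in the green tin's finger tab, 115 mm above the tin's origin on its z axis; axes as the tin's. The tab is a solid upright plate in the lid's colour on top of the hook, 10 mm thick (x), 18 mm wide (y), from 94 to 128 mm above the origin, centred on the z axis: grip it across the 10 mm
- green_tin_seat (a point): where the bar's middle lies when the tin hangs: on its z axis, z = 81.5 mm above its origin, axes as the tin's. The dark hook is 14 mm wide (y): stem at x = -18.5 to -14.5 from lid to z = 79, V roof of 40 degrees with inner apex at x = 0, z = 88, free lip at x = +17 down to z = 70. The bar enters from +x between lid (z = 44) and lip (70), then up under the roof
- orange_tin: the same tin with an orange lid and tab; all else as green_tin, in another pocket
- orange_tin_tab (a point): grip point in the orange tin's finger tab, as for the green one
- orange_tin_seat (a point): seat point under the orange tin's hook, as for the green one
- organiser: fixed wooden organiser 74 x 228 mm; four pockets, 52 mm wide (y), 66 deep (x), with middles at y = -84, -28, 28, 84 mm; walls 4 thick, 36 high in front (-x), 46 between pockets, 56 at the back; floor slopes up toward +x by 0.21 rad, 20 mm high in the middle. Origin: centre of its underside; x away from the robot, y to the left (within 0.3 rad)
- stand: fixed stand, wooden foot 110 x 100 x 14 mm with a dark post 16 mm thick, that carries the pivoting bar at 190 mm above the worktop. Origin: centre of the foot's underside; x away from the robot (within some 0.4 rad), y along the level bar to the left
- bar (a joint): tilt of the steel bar about the stand's x axis through the post's top, rad: 0 level, positive = left (+y) end up, stops at -0.35 and 0.35. A soft spring (0.5 N m/rad) levels the empty bar; one tin on one end tips it by about 0.13. The bar is 10 mm thick, 242 mm long over its end balls
- left_place (a point): middle of the bar's thickness at its left hanging place, 85 mm from the pivot, half-way between two brass collars (16 mm across, 37 mm apart in the clear); moves with the bar, y along the bar
- right_place (a point): the same at the right (-y) end of the bar, 85 mm from the pivot
- spare_knob: dark tap knob, a disc 29 mm across and 18 mm high, lying in one of the pockets; stays there. Origin: centre of its underside
- spare_knob_b: a second such knob in another pocket; stays there
- spice_jar_1: spice jar with a red cap, 45 mm across, 106 mm high, behind the organiser, a bystander. Origin: centre of its underside
- canister_1: light canister with a wooden lid, 87 mm across, 120 mm high, at the back, a bystander. Origin: centre of its underside
Not all that is in view belongs to the job. Leave any purple look-alike of the green_tin alone.

How it is judged:
On the way, in this order (a step that is already met when the one before it is completed fails the run):
1. one tin hangs on one end of the bar, let go ((distance between any of green_tin_seat, orange_tin_seat and left_place below 0.018 m or distance between any of green_tin_seat, orange_tin_seat and right_place below 0.018 m) and contact force between the fingers and green_tin below 0.1 N and contact force between the fingers and orange_tin below 0.1 N), for 0.2 s.
2. the other tin hangs on the other end (((distance between green_tin_seat and left_place below 0.018 m and distance between orange_tin_seat and right_place below 0.018 m) or (distance between green_tin_seat and right_place below 0.018 m and distance between orange_tin_seat and left_place below 0.018 m))), for 0.2 s.
At the end, for the whole second after the job is handed in: One tin hangs at each end of the bar, the seat point of its hook within 18 mm of that end's hanging place, each within 0.35 rad of upright and moving slower than 0.03 m/s; the bar is level within 0.06 rad; both spare knobs lie within 30 mm of where they began (((distance between green_tin_seat and left_place below 0.018 m and distance between orange_tin_seat and right_place below 0.018 m) or (distance between green_tin_seat and right_place below 0.018 m and distance between orange_tin_seat and left_place below 0.018 m)) and value of joint bar between -0.06 and 0.06 rad and angle between each of green_tin, orange_tin's own z axis and vertical below 0.35 rad and linear speed of each of green_tin, orange_tin below 0.03 m/s and distance of each of spare_knob, spare_knob_b from where it was at the start of the episode below 0.03 m); the robot touches nothing.
It fails at once if the bar is tipped hard over (beyond 0.30 rad) (value of joint bar above 0.3 rad or value of joint bar below -0.3 rad).
It fails at once if the spice jar or the canister is shifted by more than 30 mm (distance of any of spice_jar_1, canister_1 from where it was at the start of the episode above 0.03 m).
It also fails if it takes over 70 s, if anything falls off the work surface, if the arm or the gripper's body presses on something with over 40 N, if the wrist force passes 120 N, or if a joint passes its speed limit or range.

## Robot

A 6-joint arm with a two-finger parallel gripper is mounted at the origin on a cart in front of the work surface, level with it; the furniture and walls round the work are solid. World frame = base frame: x ahead of the robot, y to its left, z up, the work surface at z = 0. Lengths are in m, angles in rad, forces in N, time in s.
With the tool pointing down it reaches from about 0.35 to 0.975 m from the base axis. Payload 4.9 kg.
Tool frame: the origin (TCP) lies at the very end of the fingers, on their centre line; the grasp point (between the pads) lies 19 mm behind it (manip.grip_depth is the distance from the TCP to the grasp point, in m); z points along the fingers, x is the direction in which the jaws open and shut, and the axes are right-handed (so a half turn about z gives the same grasp; the last joint's range is limited). The gripper opens to 85 mm and grips with 20 to 120 N. Pads are 22 mm wide; open, the fingers measure 114 mm over their backs; the gripper's body (76 mm by 85 mm) begins 54 mm behind the grasp point. The pads swing forward as they close: fully open they stand 13 mm farther back than shut.
Start: joints at [1.115, 0.053, 1.613, -0, 1.476, -0.119], TCP at [0.207, 0.59, 0.231] pointing down, gripper open.
Joint ranges: [-3.01, 3.01], [-1.01, 2.22], [0.06, 2.58], [-1.02, 4.17], [0.09, 2.62], [-3.14, 3.14]. Speed limits (rad/s): [2.57, 2.57, 3.14, 3.14, 3.14, 3.14].

## Interface

Orientations are given as a unit quaternion [w, x, y, z].
In Python, from plant import manip gives the robot as it stands. The module is installed in compiled form; this text tells all that it offers.
- The arm moves only by the shell command python3 -m crank 'ROWS' [OPENING]. ROWS is JSON, a list of rows, each a list of 4 numbers: the shift along the tool's x, y, z in cm, then the turn about the tool's z in units of 6 degrees (1.0 is 6 degrees). A call has 1 to 10 rows; each row shifts and turns the commanded pose from where the row before left it, along the tool's axes as they then stand; what a row does not reach is not made up. A row lasts 1/12 s, in which the tool goes at most 41.7 mm and 7.16 degrees, less where a joint would pass 70% of its speed; a pose out of reach is approached as far as the arm can. A call with a gripper value outside its range is refused whole. OPENING is the opening, from 0 (shut) to 1 (fully open), set as the call begins (- or left out, the last holds). The fingers move at their own pace and stop on an object; the grip force is fixed at half the most. Time passes only in rows, so rows that do not move let the fingers close. It gives the time, the measured TCP pose, the force and the opening at its end, in the units of the state.
- manip.state(): the state, without advancing time (a new reading comes with each control period).
- manip.grab_frame(name): name is "scene" or "top" or "wrist"; returns a dict with "img" (400x640x3 uint8, red, green, blue), "intrinsics" (3x3 intrinsics, pixels), "position" and "orientation" of the camera in the world. Camera axes: x right, y up, looking along -z (the intrinsics and any distortion apply to the point x, -y, -z); pixel columns grow to the right and rows downward; lengths in m; the calibration is good to about 2 mm. A picture is of the moment at which its call begins. There is no depth.
- manip.job_done(): hands the job in, once; it reports no verdict.
The state is a dict: "time": time; "joint_pos": joint angles; "joint_vel": joint speeds; "joint_efforts": joint torques, N m; "tool_pos": TCP position; "tool_rot": TCP orientation; "contact_force": force on the tool from outside, world axes, zero at the start; "ft_torque": the same for the moment, N m; "gripper_width": opening from 0.0 (shut) to 1.0 (fully open).
Only numpy, scipy, OpenCV 4.12 (cv2) and the standard library are available. Lean on these libraries where they do the work, as an engineer would, in place of code of your own. Each camera call takes 0.05 s, during which the arm holds its last target.

## Working session

There is one attempt and no reset: what is moved stays moved. The work goes in short steps, Python scripts to look and compute and a shell command to move; the robot and the scene stay as the last step left them, time stands still between calls to the robot, and variables do not carry over. Pictures are saved under pics/ and viewed, and the job is handed in when it is done.

```bash
mkdir -p pics; cat > h.py <<'E'
import numpy as np,cv2
from plant import manip
from scipy.spatial.transform import Rotation as R
def q2R(q): return R.from_quat([q[1],q[2],q[3],q[0]]).as_matrix()
def shot(name,fn):
    f=manip.grab_frame(name); cv2.imwrite('pics/'+fn+'.png',f['img'][:,:,::-1])
    np.savez('pics/'+fn+'.npz',K=f['intrinsics'],p=f['position'],q=f['orientation'],img=f['img']); return f
def load(fn):
    d=np.load('pics/'+fn+'.npz'); return np.array(d['K']),np.array(d['p']),q2R(d['q']),d['img']
def proj(fn,P):
    K,p,Rm,_=load(fn); c=(np.atleast_2d(P)-p)@Rm; c=c*[1,-1,-1]; u=c@K.T; return u[:,:2]/u[:,2:]
def ray(fn,uv):
    K,p,Rm,_=load(fn); d=np.linalg.solve(K,[uv[0],uv[1],1.])*[1,-1,-1]; d=Rm@d; return p,d/np.linalg.norm(d)
def onz(fn,uv,z):
    p,d=ray(fn,uv); return p+d*(z-p[2])/d[2]
def tri(l):
    A=np.zeros((3,3));b=np.zeros(3)
    for fn,uv in l:
        p,d=ray(fn,uv);M=np.eye(3)-np.outer(d,d);A+=M;b+=M@p
    x=np.linalg.solve(A,b); return x,[np.round(proj(fn,x)[0]-uv,1) for fn,uv in l]
E
python3 - <<'E'
from h import *
np.set_printoptions(precision=4,suppress=True)
for n in ['scene','top','wrist']:
    f=shot(n,n+'0'); print(n,f['intrinsics'],f['position'],f['orientation'],[k for k in f])
print(manip.state(),manip.grip_depth)
E
```

```text
scene [[369.4899   0.     325.1453]
 [  0.     369.4899 195.0295]
 [  0.       0.       1.    ]] [ 0.0416 -0.2885  0.8836] [ 0.8209  0.2866 -0.1589 -0.4678] ['img', 'intrinsics', 'position', 'orientation']
top [[484.2292   0.     318.1627]
 [  0.     484.2292 196.0396]
 [  0.       0.       1.    ]] [0.5053 0.0005 1.1391] [-0.6969 -0.0199  0.0104  0.7168] ['img', 'intrinsics', 'position', 'orientation']
wrist [[324.6051   0.     321.1238]
 [  0.     324.6051 199.3869]
 [  0.       0.       1.    ]] [0.1288 0.6163 0.373 ] [ 0.8049 -0.1324 -0.0921  0.571 ] ['img', 'intrinsics', 'position', 'orientation']
{'time': 0.15, 'joint_pos': array([ 1.115 ,  0.0532,  1.614 , -0.    ,  1.476 , -0.119 ]), 'joint_vel': array([-0.001 , -0.0006, -0.003 , -0.0019,  0.001 ,  0.0002]), 'joint_efforts': array([  0.0001, -39.4243, -37.0722,  -0.0001,   0.0047,   0.    ]), 'tool_pos': array([0.2063, 0.5894, 0.2303]), 'tool_rot': array([ 0.0004,  0.8156,  0.5786, -0.0007]), 'contact_force': array([-0.3045, -0.0208,  0.6365]), 'ft_torque': array([-0.0019, -0.0081, -0.0155]), 'gripper_width': 0.997665427172949} 0.0187
```

View pics/scene0.png

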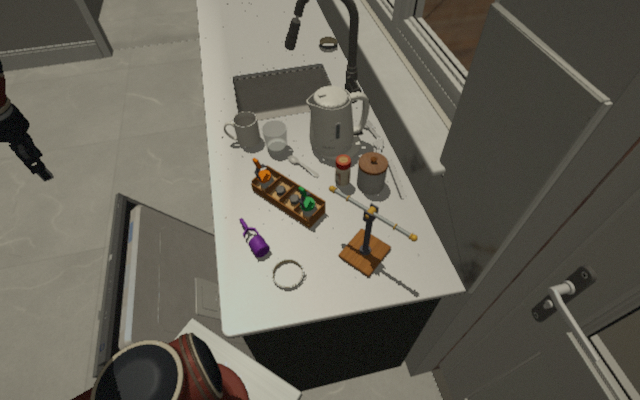

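View pics/top0.png

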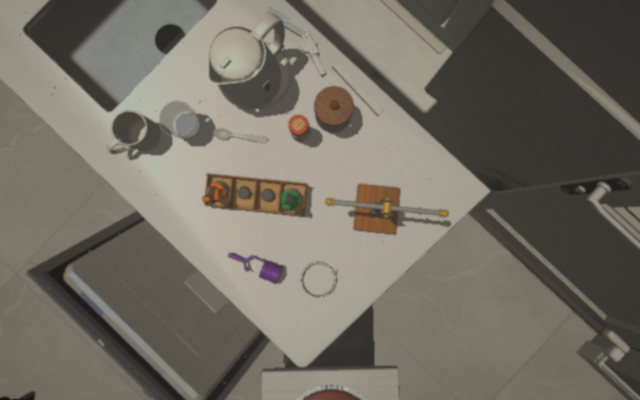

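View pics/wrist0.png

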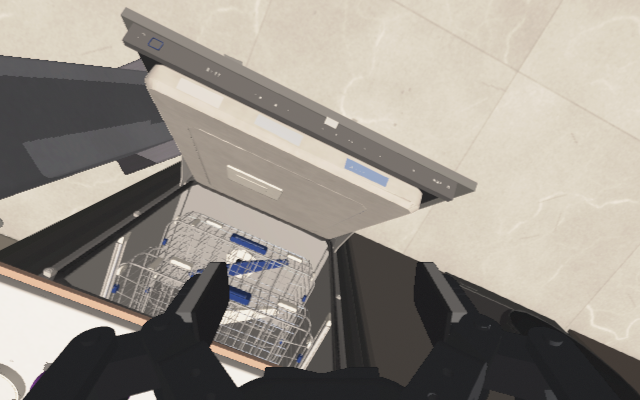

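The top view shows the organiser around (257,195), with orange in its left pocket and green in its right. The stand is at (378,208) with the bar running from (330,201) to (445,212). The purple look-alike lies at (260,267).

```bash
python3 - <<'E'
from h import *
a=load('top0')[3][:,:,::-1]
cv2.imwrite('pics/topA.png',cv2.resize(a[160:230,190:320],None,fx=6,fy=6,interpolation=cv2.INTER_CUBIC))
cv2.imwrite('pics/topB.png',cv2.resize(a[170:250,315:455],None,fx=5.5,fy=5.5,interpolation=cv2.INTER_CUBIC))
a=load('scene0')[3][:,:,::-1]
cv2.imwrite('pics/scA.png',cv2.resize(a[150:235,240:335],None,fx=7,fy=7,interpolation=cv2.INTER_CUBIC))
cv2.imwrite('pics/scB.png',cv2.resize(a[175:285,320:430],None,fx=5.4,fy=5.4,interpolation=cv2.INTER_CUBIC))
E
```

```text
(no output)
```

View pics/topA.png

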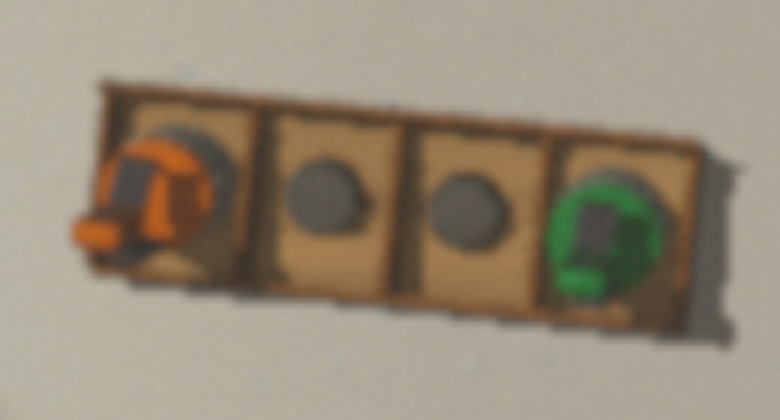

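View pics/topB.png

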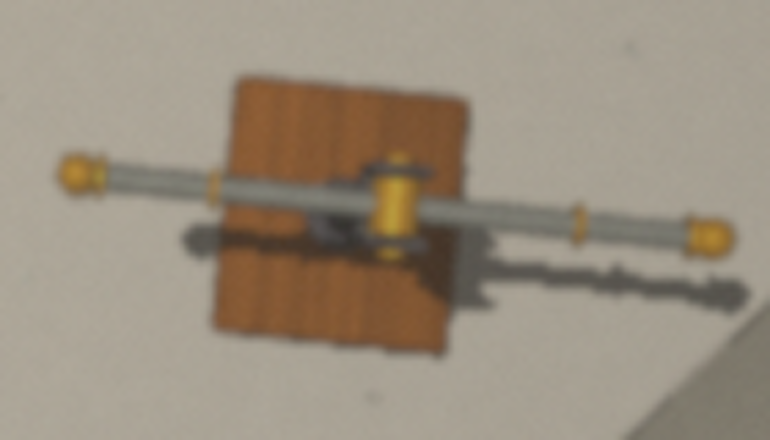

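View pics/scA.png

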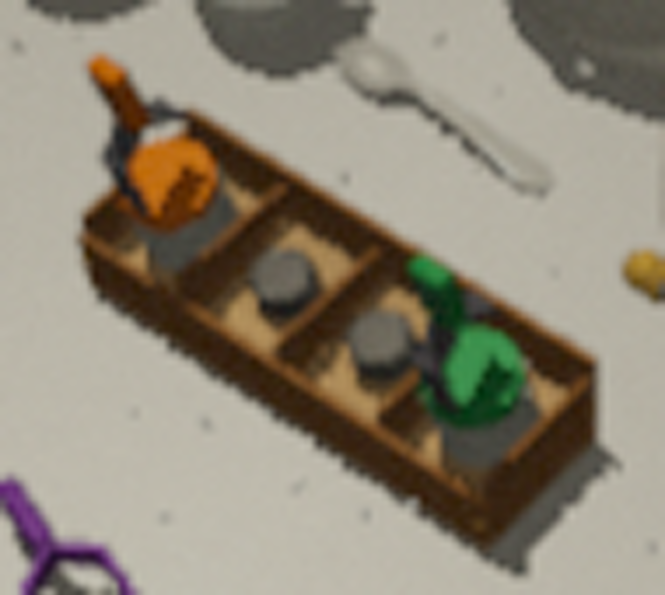

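View pics/scB.png

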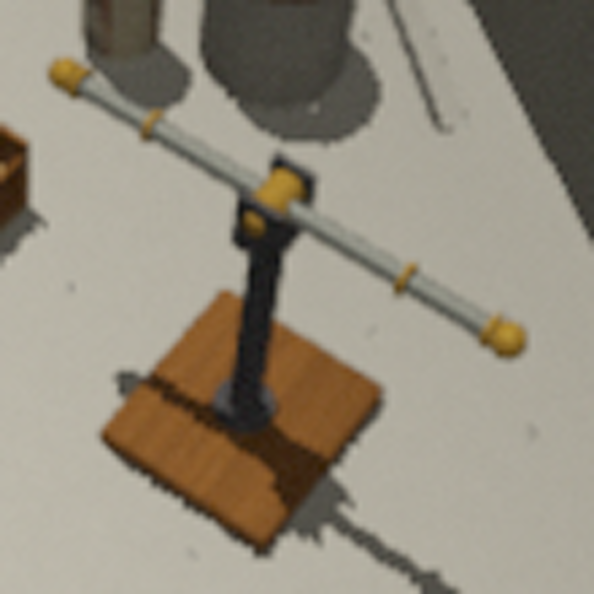

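```bash
cat > fit.py <<'E'
from h import *
from scipy.optimize import least_squares
np.set_printoptions(precision=4,suppress=True)
cv=lambda x,y,ox,oy,s:np.array([ox+(x+.5)/s-.5,oy+(y+.5)/s-.5])
TA=lambda x,y:('top0',cv(x,y,190,160,6)); TB=lambda x,y:('top0',cv(x,y,315,170,5.5))
SA=lambda x,y:('scene0',cv(x,y,240,150,7)); SB=lambda x,y:('scene0',cv(x,y,320,175,5.4))
def fit(obs,x0):
    def f(p):
        c,s=np.cos(p[2]),np.sin(p[2]); r=[]
        for P,(fn,uv) in obs:
            r+=list(proj(fn,[p[0]+c*P[0]-s*P[1],p[1]+s*P[0]+c*P[1],P[2]])[0]-uv)
        return np.array(r)
    s=least_squares(f,x0,loss='soft_l1'); return s.x,f(s.x).reshape(-1,2)
if __name__=='__main__':
    obs=[((.037,.114,.056),TA(103,82)),((.037,-.114,.056),TA(700,145)),((-.037,.114,.036),TA(90,268)),((-.037,-.114,.036),TA(688,333)),
     ((.037,.114,.056),SA(195,113)),((.037,-.114,.056),SA(595,365)),((-.037,.114,.036),SA(85,238)),((-.037,-.114,0.0),SA(490,545))]
    x,r=fit(obs,[.5,.15,0]);print('org',x,'\n',r)
    obs=[((.05,.055,.014),TB(238,77)),((.05,-.055,.014),TB(468,100)),((-.05,.055,.014),TB(213,330)),((-.05,-.055,.014),TB(445,353)),
     ((.05,.055,.014),SB(227,290)),((.05,-.055,.014),SB(382,388)),((-.05,.055,.014),SB(103,433)),((-.05,-.055,.014),SB(262,545))]
    obs=[((P[0],P[1],P[2]),o) for P,o in obs]
    x,r=fit(obs,[.5,-.1,0]);print('stand110y',x,'\n',r)
    obs2=[((P[0]*1.1,P[1]/1.1,P[2]),o) for P,o in obs]
    x,r=fit(obs2,[.5,-.1,0]);print('stand110x',x,'\n',r)
    L=tri([TB(73,173),SB(68,75)]);Rr=tri([TB(716,238),SB(506,336)]);print('balls',L,Rr,np.linalg.norm(L[0]-Rr[0]))
    for n,a in dict(Lout=(TB(101,176),SB(82,83)),Lin=(TB(214,188),SB(151,124)),Rin=(TB(579,223),SB(405,279)),Rout=(TB(691,236),SB(490,330))).items(): print(n,tri(a))
    print('otab',tri([TA(97,233),SA(106,72)])); print('gtab',tri([TA(580,283),SA(432,272)]))
E
python3 fit.py
```

```text
org [ 0.5601  0.1564 -0.1349] 
 [[-0.3422 -0.7404]
 [ 0.8199 -0.5472]
 [ 0.2031  1.1535]
 [-0.3551  0.9745]
 [-0.1458 -1.3949]
 [ 1.1025 -0.7142]
 [-0.7642 -0.4732]
 [ 0.0091  1.8212]]
stand110y [ 0.5193 -0.1206 -0.1189] 
 [[-2.6581  2.0738]
 [ 2.7743  2.1451]
 [-1.8958 -1.0178]
 [ 3.3402 -0.8558]
 [-3.116  -0.8468]
 [ 2.0232  1.8455]
 [-1.3624 -2.318 ]
 [ 3.8376 -0.0294]]
stand110x [ 0.5198 -0.12   -0.1318] 
 [[-0.2475 -0.3245]
 [ 0.83   -0.0908]
 [-0.4673  0.8154]
 [ 0.4114  1.1441]
 [-0.3897 -1.3681]
 [ 1.3751 -0.3519]
 [-1.1291 -0.5485]
 [ 0.6312  0.0751]]
balls (array([ 0.5364, -0.0068,  0.1873]), [array([ 0.4, -0.2]), array([-0.3,  0. ])]) (array([ 0.5057, -0.2317,  0.1924]), [array([-0.6,  0.3]), array([ 0.6, -0. ])]) 0.2269941906754511
Lout (array([ 0.5345, -0.016 ,  0.1893]), [array([ 0., -0.]), array([-0.,  0.])])
Lin (array([ 0.5286, -0.0553,  0.1916]), [array([-0.4,  0.2]), array([ 0.4, -0. ])])
Rin (array([ 0.5125, -0.1845,  0.1889]), [array([-0.5,  0.3]), array([ 0.5, -0. ])])
Rout (array([ 0.507 , -0.2242,  0.1892]), [array([-0.3,  0.2]), array([ 0.3, -0. ])])
otab (array([0.5495, 0.2465, 0.1416]), [array([-0.3,  0.2]), array([0.3, 0. ])])
gtab (array([0.528 , 0.0796, 0.1427]), [array([ 0., -0.]), array([-0.,  0.])])
```

```bash
cat > d.py <<'E'
from h import *
import sys
np.set_printoptions(precision=4,suppress=True)
# usage: d.py x y z yaw  (TCP target)
s=manip.state(); M=q2R(s['tool_rot']); p=s['tool_pos']; yaw=np.arctan2(M[1,0],M[0,0])
print('t',round(s['time'],2),'p',p,'yaw',round(yaw,4),'zt',M[:,2],'F',s['contact_force'],'w',round(s['gripper_width'],3),'q',s['joint_pos'])
if len(sys.argv)>4:
    t=np.array([float(a) for a in sys.argv[1:4]]); w=float(sys.argv[4])
    print('delta cm',M.T@(t-p)*100,'turn units',-(((w-yaw)+np.pi)%(2*np.pi)-np.pi)/np.radians(6))
E
python3 -m crank '[[0,0,-0.5,1.1],[0,0,-0.5,1.1],[0,0,-0.5,1.1],[0,0,-0.5,1.1],[0,0,-0.5,1.1],[0,0,-0.5,1.1],[0,0,-0.5,1.1],[0,0,-0.5,1.1],[0,0,-0.5,1.1],[0,0,-0.5,1.1]]' 1
python3 d.py 0.568 0.245 0.27 -0.135
```

```text
time: 0.98
tool_pos: [0.2064, 0.5897, 0.281]
tool_rot: [0.0, 0.999, 0.038, -0.0]
contact_force: [0.5, -0.7, 1.1]
gripper_width: 1.003
t 0.98 p [0.2064 0.5897 0.281 ] yaw 0.0764 zt [-0.0004 -0.0008 -1.    ] F [ 0.5112 -0.7279  1.076 ] w 1.003 q [ 1.115   0.0281  1.5559 -0.      1.5585  1.0386]
delta cm [33.4225 37.1227  1.1142] turn units 2.018440521976027
```

```bash

python3 -m crank '[[0,0,0,1],[0,0,0,1],[3,2.2,0,0],[3,2.2,0,0],[3,2.2,0,0],[3,2.2,0,0],[3,2.2,0,0],[3,2.2,0,0],[3,2.2,0,0],[3,2.2,0,0]]'
python3 d.py 0.568 0.245 0.27 -0.135
```

```text
time: 1.82
tool_pos: [0.4231, 0.3832, 0.281]
tool_rot: [0.0, 0.998, -0.064, -0.0]
contact_force: [0.7, 0.5, -0.0]
gripper_width: 0.998
t 1.82 p [0.4231 0.3832 0.281 ] yaw -0.1273 zt [-0.0003 -0.0002 -1.    ] F [ 0.693   0.4858 -0.0473] w 0.998 q [ 0.6057 -0.1005  1.6812  0.      1.5612  0.7329]
delta cm [16.1278 11.8731  1.0983] turn units 0.07366424582208683
```

```bash

python3 -m crank '[[3,2.2,0,0.07],[3,2.2,0,0],[3,2.2,0,0],[3,2.2,0,0],[2,1.5,0,0],[1.5,1.1,0,0],[0.6,0.5,0,0],[0,0,0,0],[0,0,0,0]]'
python3 d.py 0.568 0.245 0.12 -0.135
python3 -c "
from h import *
for n in ['wrist','top','scene']: shot(n,n+'1')"
```

```text
time: 2.57
tool_pos: [0.5655, 0.2458, 0.281]
tool_rot: [-0.0, 0.998, -0.067, -0.001]
contact_force: [-0.0, 1.3, -0.6]
gripper_width: 1.001
t 2.57 p [0.5655 0.2458 0.281 ] yaw -0.1348 zt [-0.001   0.0003 -1.    ] F [-0.0442  1.2666 -0.6327] w 1.001 q [0.2891 0.009  1.5753 0.0006 1.5582 0.4239]
delta cm [ 0.271   0.0456 16.0947] turn units 0.0018625903851792155
```

View pics/wrist1.png

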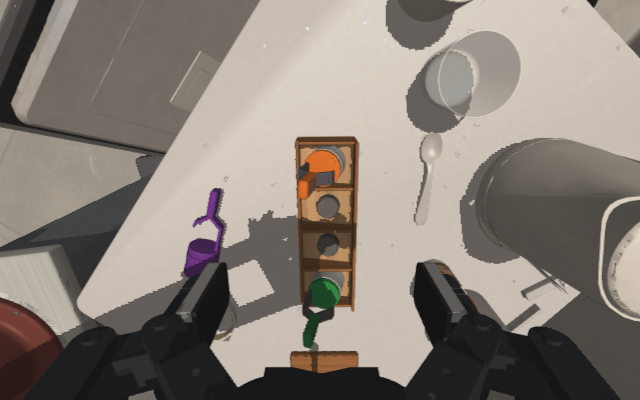

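```bash
python3 - <<'E'
from h import *
a=load('wrist1')[3][:,:,::-1]
cv2.imwrite('pics/w1z.png',cv2.resize(a[130:215,285:375],None,fx=7,fy=7,interpolation=cv2.INTER_CUBIC))
print(load('wrist1')[1:3], proj('wrist1',[0.5495,.2465,.1416]))
E
```

```text
(array([0.57666216, 0.32667873, 0.42378887]), array([[ 0.99085721,  0.12717246,  0.04504604],
       [-0.13489971,  0.9388709 ,  0.31673886],
       [-0.00201195, -0.31991969,  0.94744253]])) [[303.97577747 186.63795148]]
```

View pics/w1z.png

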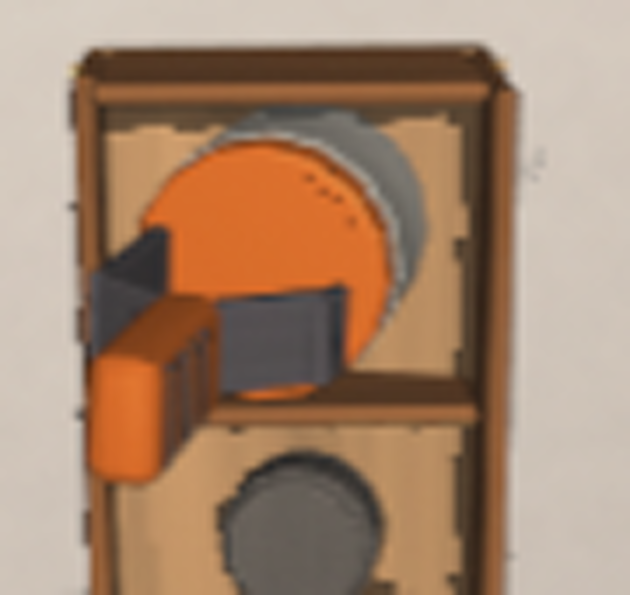

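```bash
python3 - <<'E'
from h import *
from fit import *
print(onz('wrist1',(302.6,188.8),.146), tri([('wrist1',np.array([302.6,188.8])),TA(97,233),SA(106,70)]))
# expected floor: tin
c,s=np.cos(-.135),np.sin(-.135)
for x in (-.005,0,.005,.01):
    base=np.array([x,.088,.02+x*np.tan(.21)]); top=base+.128*np.array([-np.sin(.21),0,np.cos(.21)])
    print(x,top, [.5601+c*top[0]-s*top[1],.1564+s*top[0]+c*top[1],top[2]])
E
```

```text
[0.5484 0.2459 0.146 ] (array([0.5488, 0.2456, 0.1443]), [array([ 0.6, -0.2]), array([-0.2,  0.5]), array([ 0.3, -0.1])])
-0.005 [-0.0317  0.088   0.1441] [np.float64(0.5405493521033098), np.float64(0.2478635240934014), np.float64(0.14412224486277778)]
0 [-0.0267  0.088   0.1452] [np.float64(0.5455038587593326), np.float64(0.24719057253836466), np.float64(0.14518795708469098)]
0.005 [-0.0217  0.088   0.1463] [np.float64(0.5504583654153553), np.float64(0.2465176209833279), np.float64(0.14625366930660422)]
0.01 [-0.0167  0.088   0.1473] [np.float64(0.555412872071378), np.float64(0.2458446694282912), np.float64(0.14731938152851745)]
```

```bash

python3 -m crank '[[0.8,0.1,2,0],[0,0,3,0],[0,0,3,0],[0,0,3,0],[0,0,2.5,0],[0,0,1.5,0],[0,0,0.8,0],[0,0,0,0],[0,0,0,0]]' 1
python3 d.py 0.5735 0.2434 0.123 -0.135
python3 -c "
from h import *
shot('wrist','wrist2')"
```

```text
time: 3.47
tool_pos: [0.5738, 0.2441, 0.124]
tool_rot: [-0.0, 0.998, -0.067, 0.0]
contact_force: [0.2, -0.1, 0.5]
gripper_width: 0.997
t 3.47 p [0.5738 0.2441 0.124 ] yaw -0.1338 zt [ 0.0006  0.0002 -1.    ] F [ 0.1562 -0.0987  0.5138] w 0.997 q [0.2829 0.1355 1.7091 0.     1.2964 0.4167]
delta cm [-0.0168  0.0686  0.0956] turn units 0.011400309734718082
```

View pics/wrist2.png

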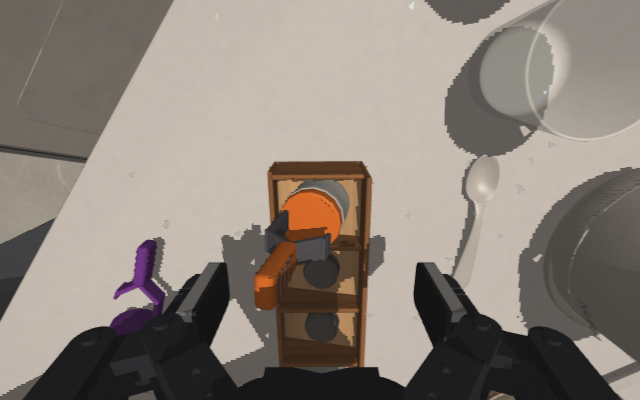

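The orange tab at (268,275) sits between the jaws (210 and 435), nearer the robot-side finger, as planned. I'll close in stages.

```bash

python3 -m crank '[[0,0.07,0.1,0],[0,0,0,0],[0,0,0,0],[0,0,0,0],[0,0,0,0]]' 0.3
python3 -m crank '[[0,0,0,0],[0,0,0,0],[0,0,0,0],[0,0,0,0],[0,0,0,0],[0,0,0,0]]' 0
python3 d.py
python3 -c "
from h import *
shot('wrist','wrist3')"
```

```text
time: 3.93
tool_pos: [0.5739, 0.2427, 0.1227]
tool_rot: [-0.0, 0.998, -0.067, 0.0]
contact_force: [0.0, -0.4, 0.4]
gripper_width: 0.313
time: 4.43
tool_pos: [0.5738, 0.2427, 0.1225]
tool_rot: [-0.0, 0.998, -0.067, 0.0]
contact_force: [0.5, 0.0, 0.9]
gripper_width: 0.1
t 4.43 p [0.5738 0.2427 0.1225] yaw -0.1347 zt [ 0.0003  0.     -1.    ] F [0.4851 0.0261 0.9325] w 0.1 q [ 0.2808  0.1361  1.711  -0.0001  1.2941  0.4155]
```

View pics/wrist3.png

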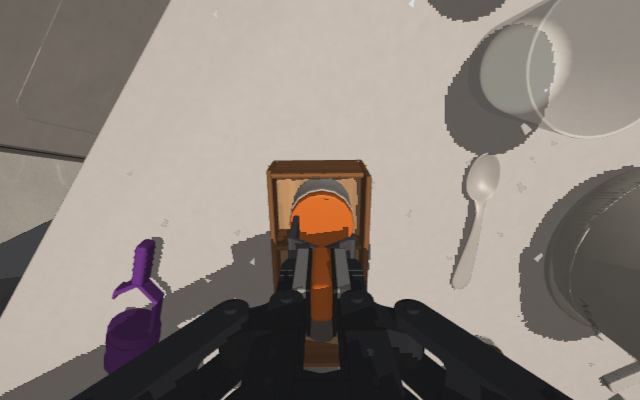

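Width 0.1 fits a gripped 10 mm tab, and the tin now stands upright. Lifting.

```bash

python3 -m crank '[[0,0,-1,0],[0,0,-2,0],[0,0,-2.5,0],[0,0,-2.5,0],[0,0,-2.5,0],[0,0,-2.5,0],[0,0,-1.5,0],[0,0,-0.5,0],[0,0,0,0]]'
python3 d.py 0.44 -0.19 0.27 -0.132
python3 -c "
from h import *
for n in ['wrist','scene']: shot(n,n+'4')"
```

```text
time: 5.23
tool_pos: [0.5743, 0.2429, 0.274]
tool_rot: [-0.0, 0.998, -0.067, 0.001]
contact_force: [-0.7, 0.1, -1.0]
gripper_width: 0.105
t 5.23 p [0.5743 0.2429 0.274 ] yaw -0.1347 zt [ 0.0027  0.0008 -1.    ] F [-0.6713  0.1135 -1.0028] w 0.105 q [0.2808 0.0257 1.5698 0.     1.5433 0.4155]
delta cm [-7.4938 44.6996  0.3326] turn units -0.025852253157500997
```

View pics/wrist4.png

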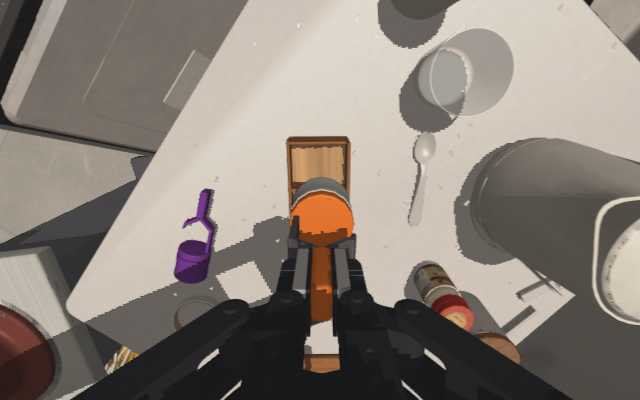

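View pics/scene4.png

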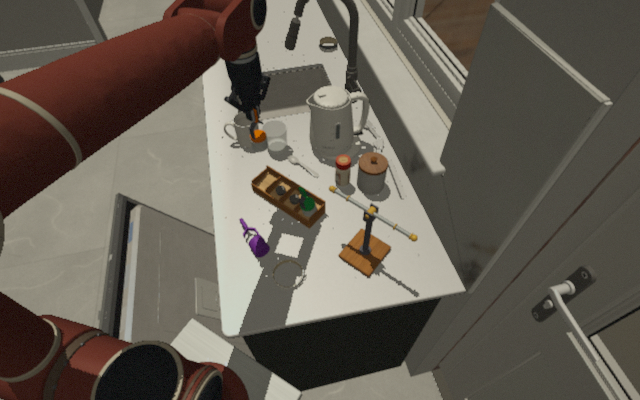

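```bash
cat > lid.py <<'E'
from h import *
import sys
fn=sys.argv[1]; s=manip.state(); M=q2R(s['tool_rot']);p=s['tool_pos']
a=load(fn)[3][:,:,::-1].copy()
# tin frame: x=tool x, y=-tool y, z=-tool z
T=np.stack([M[:,0],-M[:,1],-M[:,2]],1)
t=np.linspace(0,2*np.pi,200)
a=cv2.resize(a,None,fx=4,fy=4,interpolation=cv2.INTER_CUBIC)
for h,col in ((.090,(255,0,0)),(.096,(255,255,255)),(.102,(255,255,0))):
    P=np.stack([.022*np.cos(t),.022*np.sin(t),0*t+.044-h],1)@T.T+p
    uv=proj(fn,P)*4+1.5
    cv2.polylines(a,[np.int32(uv)],True,col,1)
cv2.imwrite('pics/'+fn+'L.png',a[640:1240,960:1600])
E
python3 lid.py wrist4
```

```text
(no output)
```

View pics/wrist4L.png

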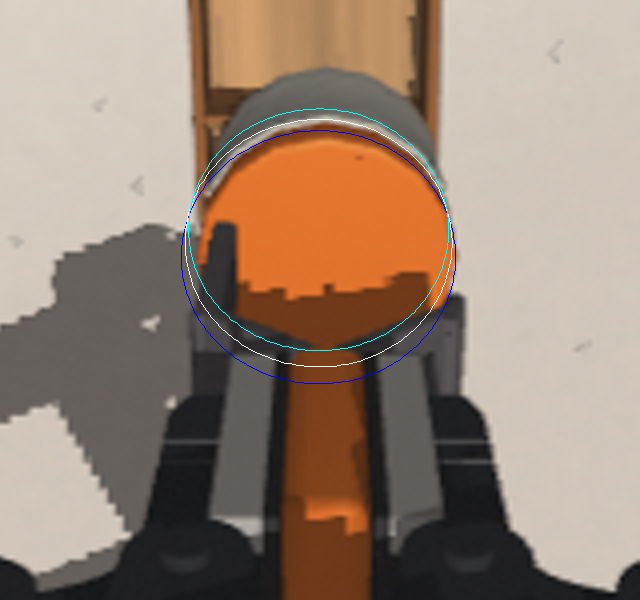

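```bash

python3 -m crank '[[-1,1,0,0],[-2,2,0,0],[-2,3,0,0],[-2,3,0,0],[-1,3.5,0,0],[0,3.5,0,0],[0,3.5,0,0],[0,3.5,0,0],[0,3.5,0,0],[0,3.5,0,0]]'
python3 -m crank '[[0,3.5,0,0],[0,3.5,0,0],[0,3,0,0],[0,2,0,0],[0,1,0,0],[0,0,0,0]]'
python3 d.py 0.4347 -0.194 0.230 -0.132
```

```text
time: 6.17
tool_pos: [0.4526, -0.045, 0.2698]
tool_rot: [-0.0, 0.998, -0.067, -0.002]
contact_force: [1.3, 0.1, -1.0]
gripper_width: 0.103
time: 6.67
tool_pos: [0.4357, -0.1737, 0.2702]
tool_rot: [-0.001, 0.998, -0.069, -0.002]
contact_force: [-0.3, 0.5, 0.1]
gripper_width: 0.101
t 6.67 p [ 0.4357 -0.1737  0.2702] yaw -0.1377 zt [-0.0031  0.0017 -1.    ] F [-0.2666  0.4838  0.1125] w 0.101 q [-0.5381 -0.3515  1.9106 -0.0002  1.586  -0.4005]
delta cm [0.192  2.0274 4.0219] turn units -0.05415310385126986
```

```bash

python3 -m crank '[[0.1,1,1,-0.05],[0.1,1,1.5,0],[0,0,1,0],[0,0,0.5,0],[0,0,0,0],[0,0,0,0]]'
python3 d.py 0.509 -0.204 0.230 -0.132
python3 -c "
from h import *
for n in ['wrist','scene','top']: shot(n,n+'5')
for fn in ['wrist5','top5','scene5']:
  print(fn,proj(fn,[[.509,-.204,.19],[.531,-.0357,.19],[.52,-.12,.19]]))
a=load('top5')[3][:,:,::-1];b=load('scene5')[3][:,:,::-1]
cv2.imwrite('pics/c5.png',np.hstack([cv2.resize(a[150:270,320:460],(400,343),interpolation=2),cv2.resize(b[160:280,310:450],(400,343),interpolation=2)]))
"
```

```text
time: 7.17
tool_pos: [0.436, -0.1918, 0.2318]
tool_rot: [-0.0, 0.998, -0.064, -0.0]
contact_force: [0.2, 0.7, -1.0]
gripper_width: 0.107
t 7.17 p [ 0.436  -0.1918  0.2318] yaw -0.1281 zt [-0.0007  0.0007 -1.    ] F [ 0.1989  0.6766 -1.0447] w 0.107 q [-0.571  -0.3154  1.9461  0.0002  1.5119 -0.4429]
delta cm [7.3938 0.277  0.1781] turn units 0.037334359035276904
wrist5 [[ 440.4166559   233.03783343]
 [ 484.72772954 -108.23774827]
 [ 459.13311195   89.16547507]]
top5 [[429.58169113 211.90632725]
 [343.04778157 203.08730378]
 [386.32071636 207.48743863]]
scene5 [[402.58831344 230.86126664]
 [341.1657015  194.00000834]
 [370.74962467 211.74582818]]
```

View pics/wrist5.png

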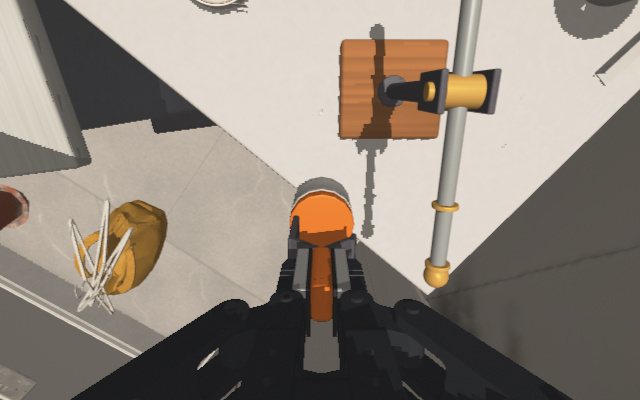

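View pics/c5.png

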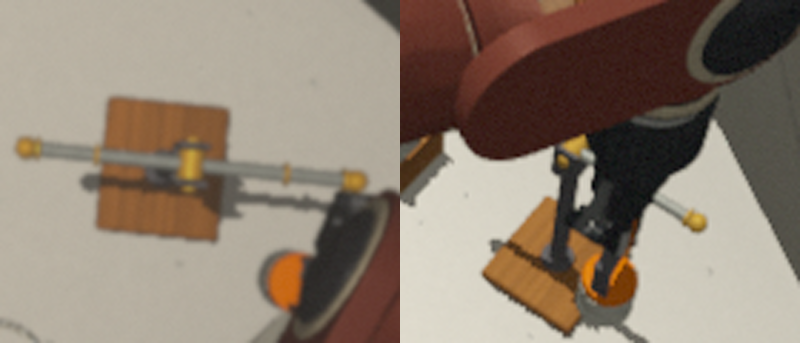

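```bash

python3 -m crank '[[1,0.1,0.1,0],[1,0.1,0.05,0],[1,0.1,0,0],[0.8,0,0,0],[0.6,0,0,0],[0,0,0,0]]'
python3 d.py 0.509 -0.204 0.230 -0.132
python3 -m crank '[[0.7,0,0,0],[0.7,0,0,0],[0.7,0,0,0],[0.5,0,0,0],[0.3,0,0,0],[0.1,0,0,0],[0,0,0,0]]'
python3 d.py 0.509 -0.204 0.230 -0.132
python3 -c "
from h import *
for n in ['wrist','scene']: shot(n,n+'6')
"
```

```text
time: 7.82
tool_pos: [0.4802, -0.2015, 0.2312]
tool_rot: [0.0, 0.998, -0.064, 0.0]
contact_force: [0.3, -0.2, -0.7]
gripper_width: 0.103
t 7.82 p [ 0.4802 -0.2015  0.2312] yaw -0.1288 zt [ 0.0006 -0.0003 -1.    ] F [ 0.2675 -0.2408 -0.6573] w 0.103 q [-0.5403 -0.2003  1.8528  0.0001  1.4884 -0.4115]
delta cm [ 2.8918 -0.1185  0.1239] turn units 0.03024577731217024
time: 8.4
tool_pos: [0.5092, -0.2053, 0.2307]
tool_rot: [-0.0, 0.998, -0.065, -0.0]
contact_force: [0.3, 0.3, -1.0]
gripper_width: 0.105
t 8.4 p [ 0.5092 -0.2053  0.2307] yaw -0.1293 zt [-0.0003  0.0001 -1.    ] F [ 0.2969  0.3025 -1.0398] w 0.105 q [-0.5188 -0.1285  1.7902 -0.      1.4802 -0.3895]
delta cm [-0.0331 -0.1244  0.0686] turn units 0.025730001676318868
```

View pics/wrist6.png

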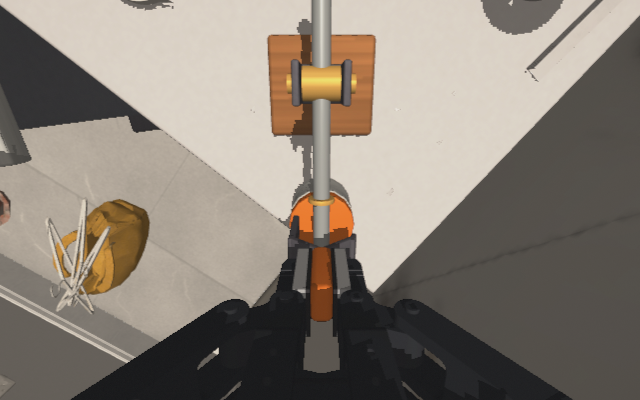

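View pics/scene6.png

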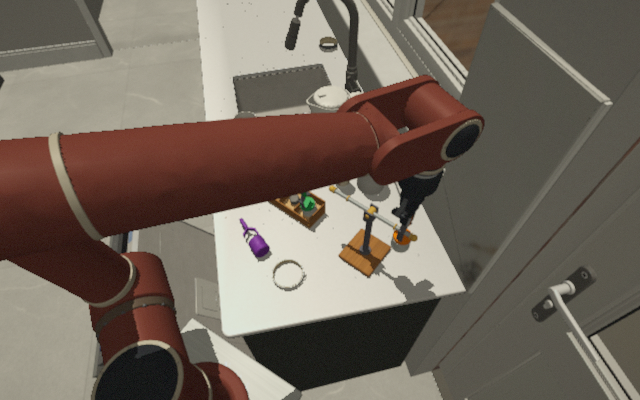

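```bash

python3 -m crank '[[0,-0.1,0.5,0],[0,0,0.6,0],[0,0,0.6,0],[0,0,0.5,0],[0,0,0.4,0],[0,0,0.4,0],[0,0,0.3,0],[0,0,0.2,0],[0,0,0,0],[0,0,0,0]]'
python3 d.py 0.509 -0.204 0.196 -0.132
python3 -c "
from h import *
for n in ['wrist']: shot(n,n+'7')
"
```

```text
time: 9.33
tool_pos: [0.5092, -0.2043, 0.1959]
tool_rot: [-0.0, 0.998, -0.065, -0.0]
contact_force: [0.4, 1.4, -0.4]
gripper_width: 0.108
t 9.33 p [ 0.5092 -0.2043  0.1959] yaw -0.1295 zt [-0.  0. -1.] F [ 0.3534  1.4023 -0.3773] w 0.108 q [-0.5172 -0.1055  1.8277  0.      1.4194 -0.3878]
delta cm [-0.0195 -0.0266 -0.0076] turn units 0.024104070910959462
```

View pics/wrist7.png

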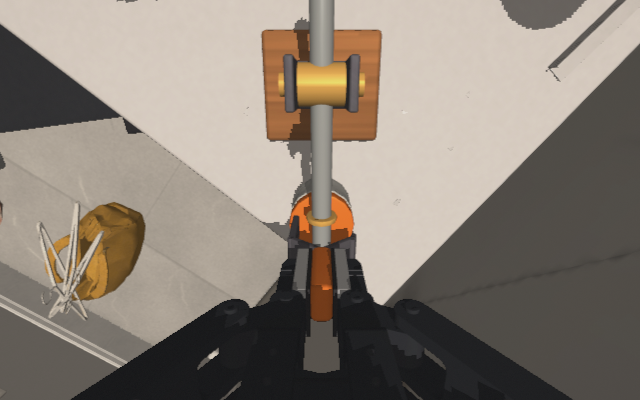

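```bash
cat > tilt.py <<'E'
from h import *
import sys
fn=sys.argv[1]; side=float(sys.argv[2])
y=np.array([.1315,.991,0])*side; pv=np.array([.52,-.12,.19])
for t in np.arange(-.3,.31,.05):
    print(round(t,2),[np.round(proj(fn,pv+y*d*np.cos(t)-[0,0,d*np.sin(t)])[0],1).tolist() for d in (.0645,.085,.1055,.115)])
E
echo before; python3 tilt.py wrist6 -1 | sed -n '7p'; python3 tilt.py wrist7 -1
python3 - <<'E'
from h import *
a=load('wrist7')[3][:,:,::-1]
cv2.imwrite('pics/w7z.png',cv2.resize(a[170:270,270:380],None,fx=6,fy=6,interpolation=cv2.INTER_CUBIC))
a=load('wrist6')[3][:,:,::-1]
cv2.imwrite('pics/w6z.png',cv2.resize(a[170:270,270:380],None,fx=6,fy=6,interpolation=cv2.INTER_CUBIC))
E
```

```text
before
-0.0 [[320.8, 196.6], [320.7, 228.2], [320.7, 257.8], [320.6, 271.0]]
-0.3 [[320.8, 230.9], [320.7, 277.6], [320.6, 323.9], [320.6, 345.3]]
-0.25 [[320.8, 229.8], [320.7, 274.8], [320.6, 318.9], [320.6, 339.0]]
-0.2 [[320.8, 228.5], [320.7, 271.8], [320.6, 313.7], [320.6, 332.6]]
-0.15 [[320.8, 226.8], [320.7, 268.5], [320.7, 308.3], [320.6, 326.1]]
-0.1 [[320.8, 224.9], [320.8, 265.0], [320.7, 302.8], [320.7, 319.6]]
-0.05 [[320.9, 222.7], [320.8, 261.2], [320.7, 297.1], [320.7, 313.0]]
-0.0 [[320.9, 220.4], [320.8, 257.3], [320.7, 291.4], [320.7, 306.3]]
0.05 [[320.9, 217.8], [320.8, 253.1], [320.8, 285.5], [320.7, 299.6]]
0.1 [[320.9, 215.0], [320.8, 248.9], [320.8, 279.6], [320.7, 292.9]]
0.15 [[320.9, 212.0], [320.8, 244.4], [320.8, 273.6], [320.8, 286.2]]
0.2 [[320.9, 208.9], [320.9, 239.9], [320.8, 267.6], [320.8, 279.4]]
0.25 [[320.9, 205.6], [320.9, 235.2], [320.8, 261.5], [320.8, 272.7]]
0.3 [[320.9, 202.2], [320.9, 230.4], [320.8, 255.3], [320.8, 265.9]]
```

View pics/w7z.png

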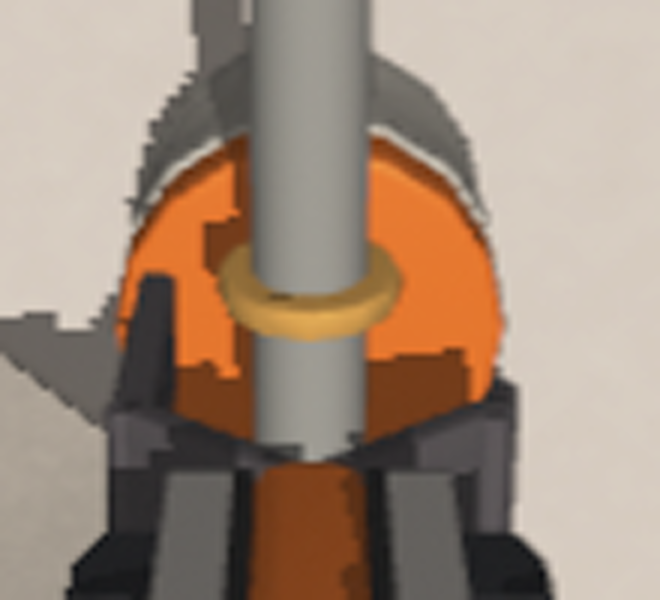

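View pics/w6z.png

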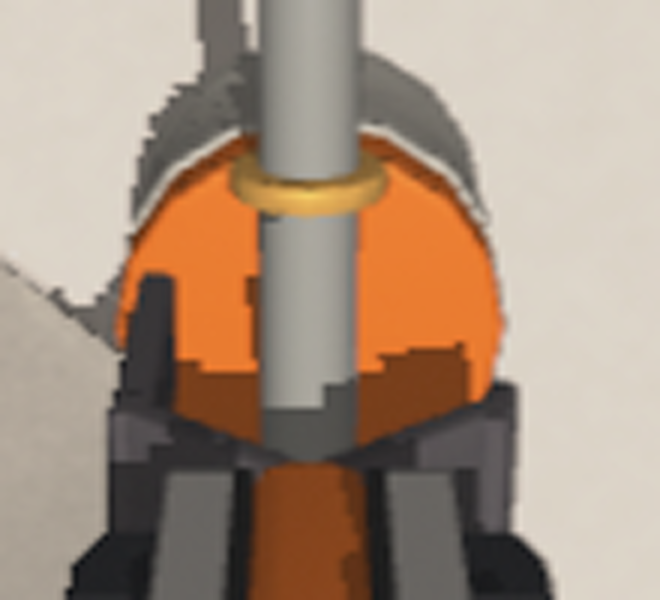

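```bash

python3 -m crank '[[0,0,0.1,0],[0,0,0.1,0],[0,0,0,0],[0,0,0,0]]'
python3 -m crank '[[0,0,0,0],[0,0,0,0],[0,0,0,0],[0,0,0,0],[0,0,0,0]]' 0.3
python3 d.py 0.509 -0.204 0.196 -0.132
python3 -c "
from h import *
for n in ['wrist']: shot(n,n+'8')
"
```

```text
time: 9.72
tool_pos: [0.5092, -0.2043, 0.1938]
tool_rot: [0.0, 0.998, -0.065, 0.0]
contact_force: [0.4, 0.1, 0.4]
gripper_width: 0.106
time: 10.13
tool_pos: [0.5091, -0.2043, 0.1938]
tool_rot: [0.0, 0.998, -0.065, 0.0]
contact_force: [0.2, -0.4, -0.3]
gripper_width: 0.303
t 10.13 p [ 0.5091 -0.2043  0.1938] yaw -0.1295 zt [ 0.     -0.0001 -1.    ] F [ 0.2296 -0.4072 -0.2971] w 0.303 q [-0.5173 -0.1039  1.8298 -0.0001  1.4156 -0.3878]
delta cm [-0.0186 -0.0311 -0.2163] turn units 0.02372939110488142
```

View pics/wrist8.png

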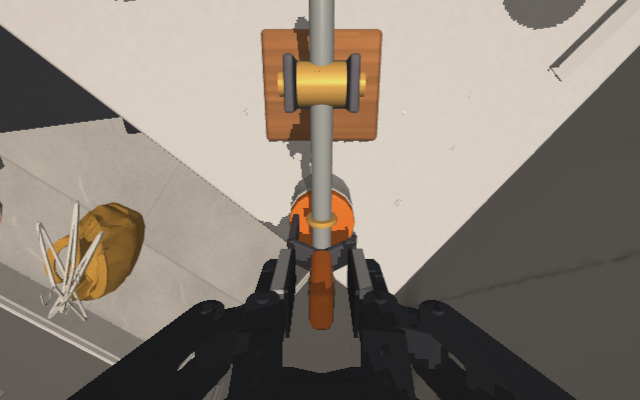

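```bash

python3 -m crank '[[0,0,-0.5,0],[0,0,-1.5,0],[0,0,-2.5,0],[0,0,-3,0],[0,0,-2,0],[0,0,0,0]]'
python3 d.py 0.553 0.076 0.28 -0.135
```

```text
time: 10.68
tool_pos: [0.5112, -0.2055, 0.2956]
tool_rot: [0.002, 0.998, -0.065, 0.005]
contact_force: [0.6, -0.2, 1.5]
gripper_width: 0.299
t 10.68 p [ 0.5112 -0.2055  0.2956] yaw -0.1294 zt [ 0.009  -0.0051 -0.9999] F [ 0.5806 -0.1766  1.5335] w 0.299 q [-0.5172 -0.1615  1.7128 -0.      1.58   -0.3878]
delta cm [  0.4949 -28.4551   1.4502] turn units 0.05326241526293774
```

```bash

python3 -m crank '[[0,-2,0,0],[0,-3.5,0,0],[0.1,-3.5,0.2,0],[0.1,-3.5,0.2,0],[0.1,-3.5,0.2,0],[0.1,-3.5,0.2,0],[0.1,-3.5,0.2,0.05],[0,-3,0.2,0],[0,-1.5,0,0],[0,-1,0,0]]' 1
python3 -m crank '[[0,0,0,0],[0,0,0,0]]'
python3 d.py 0.553 0.076 0.28 -0.135
python3 -c "
from h import *
for n in ['wrist','top','scene']: shot(n,n+'9')
a=load('wrist9')[3][:,:,::-1]
cv2.imwrite('pics/w9z.png',cv2.resize(a[130:235,270:380],None,fx=5.5,fy=5.5,interpolation=cv2.INTER_CUBIC))
print(proj('wrist9',[0.528,.0796,.1427]))
"
```

```text
time: 11.52
tool_pos: [0.5508, 0.0797, 0.2759]
tool_rot: [-0.0, 0.998, -0.066, -0.001]
contact_force: [-0.0, 0.3, -0.1]
gripper_width: 1.001
time: 11.68
tool_pos: [0.5511, 0.0774, 0.2765]
tool_rot: [0.0, 0.998, -0.067, -0.0]
contact_force: [0.3, -0.2, 1.1]
gripper_width: 0.999
t 11.68 p [0.5511 0.0774 0.2765] yaw -0.1343 zt [-0.0006 -0.0006 -1.    ] F [ 0.2607 -0.2002  1.095 ] w 0.999 q [ 0.0061 -0.1335  1.7189 -0.0006  1.5567  0.1404]
delta cm [ 0.2097  0.112  -0.3519] turn units 0.006391492782568021
[[295.48291169 187.71775448]]
```

View pics/wrist9.png

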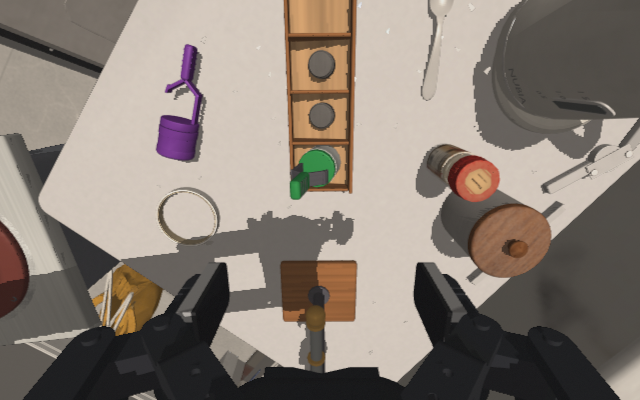

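View pics/w9z.png

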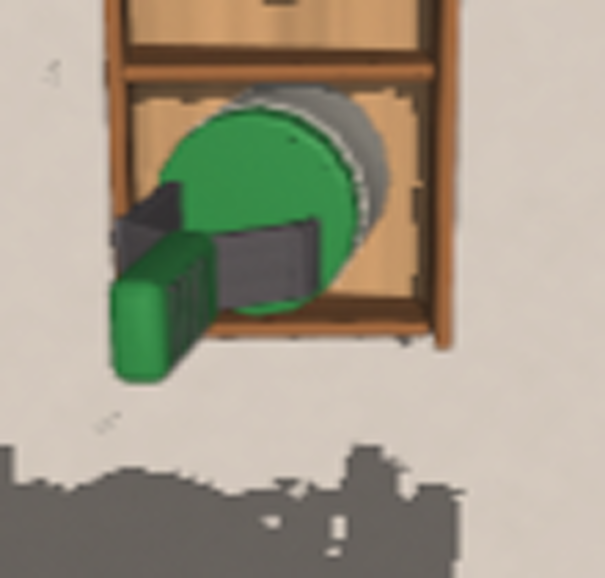

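View pics/scene9.png

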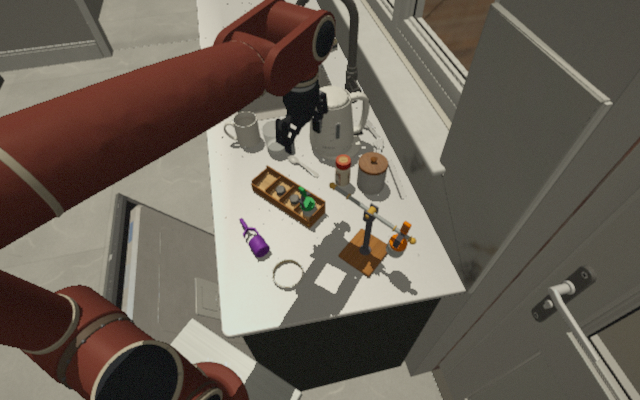

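```bash
python3 - <<'E'
from h import *
from fit import *
u=cv(140,332,270,130,5.5); T=onz('wrist9',u,.1465); print(T, tri([('wrist9',u),TA(580,284),SA(430,268)]))
c,s=np.cos(-.135),np.sin(-.135); d=T[:2]-[.5601,.1564]; o=[c*d[0]+s*d[1],-s*d[0]+c*d[1]]; print('org frame',o)
bx=o[0]+.0267-.0005; print('upright tab', .5601+c*bx-s*o[1],.1564+s*bx+c*o[1])
E
python3 d.py 0.5535 0.0755 0.123 -0.135
```

```text
[0.5278 0.0787 0.1465] (array([0.5275, 0.0792, 0.1463]), [array([-0.4, -0.5]), array([0.1, 0.1]), array([ 0.2, -0.1])])
org frame [np.float64(-0.021589072500581136), np.float64(-0.0813353282451365)]
upright tab 0.5537220270728641 0.07518412880175625
t 11.83 p [0.5512 0.0765 0.2768] yaw -0.1363 zt [-0.     -0.0004 -1.    ] F [-0.4093  0.0282 -0.1664] w 1.004 q [ 0.0043 -0.134   1.7189 -0.0004  1.5567  0.1407]
delta cm [ 0.2426  0.0612 15.3796] turn units -0.012526484379797777
```

```bash

python3 -m crank '[[0.2,0.1,2,0],[0,0,3,0],[0,0,3,0],[0,0,3,0],[0,0,2.2,0],[0,0,1.5,0],[0,0,0.7,0],[0,0,0,0],[0,0,0,0]]' 1
python3 d.py 0.5535 0.0755 0.123 -0.135
python3 -m crank '[[0,0,0,0],[0,0,0,0],[0,0,0,0],[0,0,0,0],[0,0,0,0]]' 0.3
python3 -m crank '[[0,0,0,0],[0,0,0,0],[0,0,0,0],[0,0,0,0],[0,0,0,0],[0,0,0,0]]' 0
python3 d.py
python3 -c "
from h import *
shot('wrist','wrist10')"
```

```text
time: 12.58
tool_pos: [0.5534, 0.0758, 0.1234]
tool_rot: [0.0, 0.998, -0.068, 0.0]
contact_force: [0.2, -1.2, 0.6]
gripper_width: 1.001
t 12.58 p [0.5534 0.0758 0.1234] yaw -0.1356 zt [ 0.0007 -0.0001 -1.    ] F [ 0.1775 -1.184   0.6473] w 1.001 q [ 0.0029 -0.0136  1.866  -0.0001  1.2885  0.1386]
delta cm [0.0092 0.0274 0.0441] turn units -0.006120505644579858
time: 13.0
tool_pos: [0.5533, 0.0765, 0.1234]
tool_rot: [-0.0, 0.998, -0.067, 0.0]
contact_force: [0.2, 0.7, -0.1]
gripper_width: 0.31
time: 13.5
tool_pos: [0.5532, 0.0764, 0.1231]
tool_rot: [-0.0, 0.998, -0.067, 0.0]
contact_force: [-0.8, 0.2, 2.0]
gripper_width: 0.106
t 13.5 p [0.5532 0.0764 0.1231] yaw -0.1347 zt [ 0.0003  0.     -1.    ] F [-0.8334  0.1913  2.0058] w 0.106 q [ 0.004  -0.0134  1.8665  0.      1.2882  0.1387]
```

View pics/wrist10.png

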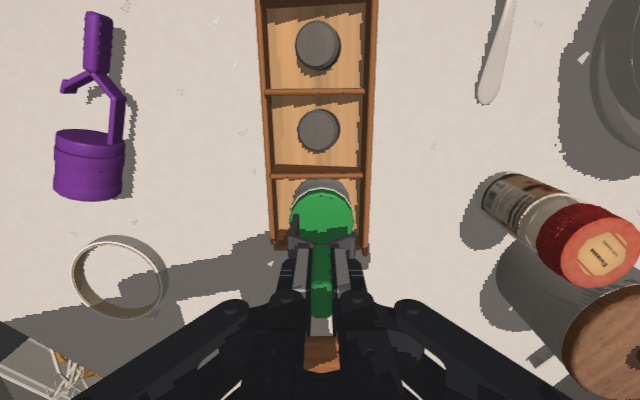

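```bash

python3 -m crank '[[0,0,-1,0],[0,0,-2,0],[0,0,-2.5,0],[0,0,-2.5,0],[0,0,-2.5,0],[0,0,-2.5,0],[0,0,-1.5,0],[0,0,-0.5,0],[0,0,0,0]]'
python3 -m crank '[[-1.5,0,0,0],[-2.5,0,0,0],[-2.5,0,0,0],[-2,1,0,0],[-0.8,2,0,0],[0,2.5,0,0],[0,2,0,0],[0,1,0,0],[0,0,0,0],[0,0,0,0]]'
python3 d.py 0.4568 -0.0267 0.241 -0.132
python3 -c "
from h import *
shot('wrist','wrist11')"; python3 lid.py wrist11;  python3 tilt.py wrist11 1
```

```text
time: 14.3
tool_pos: [0.5537, 0.0764, 0.2748]
tool_rot: [-0.0, 0.998, -0.067, 0.002]
contact_force: [0.5, 0.4, -0.2]
gripper_width: 0.105
time: 15.13
tool_pos: [0.4491, 0.0048, 0.2717]
tool_rot: [-0.0, 0.998, -0.068, -0.001]
contact_force: [0.2, 0.4, -0.5]
gripper_width: 0.105
t 15.13 p [0.4491 0.0048 0.2717] yaw -0.1358 zt [-0.0017  0.001  -1.    ] F [ 0.1972  0.4292 -0.4763] w 0.105 q [-0.1558 -0.4073  1.9496  0.0007  1.6011 -0.02  ]
delta cm [1.1898 3.0178 3.0669] turn units -0.0359641837019909
-0.3 [[440.4, 283.4], [446.6, 263.9], [453.5, 242.2], [457.0, 231.4]]
-0.25 [[439.1, 280.0], [444.7, 259.5], [450.9, 236.9], [454.0, 225.7]]
-0.2 [[437.8, 276.8], [442.8, 255.5], [448.3, 232.2], [451.0, 220.6]]
-0.15 [[436.5, 273.9], [440.9, 251.8], [445.7, 227.9], [448.1, 216.1]]
-0.1 [[435.1, 271.2], [439.0, 248.4], [443.2, 224.1], [445.2, 212.2]]
-0.05 [[433.8, 268.7], [437.1, 245.5], [440.7, 220.7], [442.4, 208.7]]
-0.0 [[432.4, 266.5], [435.3, 242.8], [438.2, 217.9], [439.7, 205.8]]
0.05 [[431.1, 264.5], [433.4, 240.5], [435.9, 215.4], [437.0, 203.4]]
0.1 [[429.8, 262.7], [431.7, 238.5], [433.6, 213.4], [434.5, 201.5]]
0.15 [[428.5, 261.1], [429.9, 236.8], [431.3, 211.8], [432.0, 200.0]]
0.2 [[427.3, 259.8], [428.2, 235.4], [429.1, 210.6], [429.6, 198.9]]
0.25 [[426.0, 258.7], [426.5, 234.4], [427.0, 209.7], [427.3, 198.2]]
0.3 [[424.8, 257.8], [424.9, 233.6], [425.0, 209.2], [425.1, 197.9]]
```

View pics/wrist11.png

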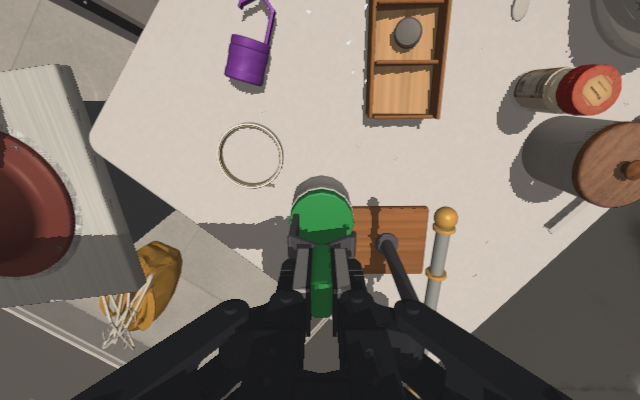

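View pics/wrist11L.png

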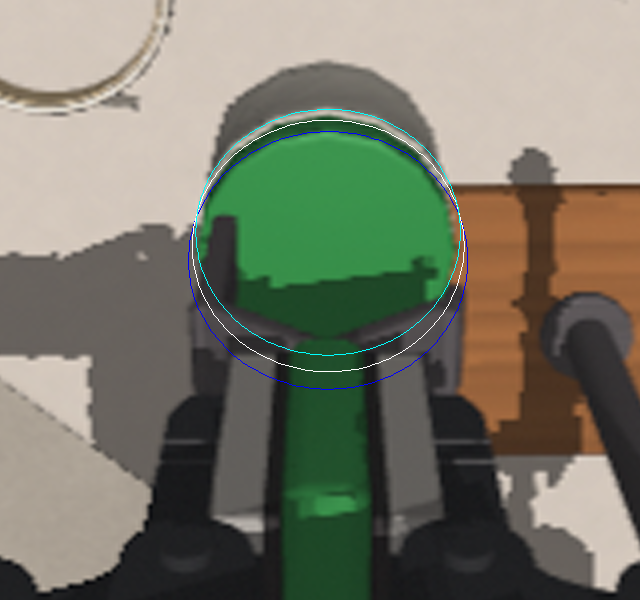

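```bash

python3 -m crank '[[0.5,1,1,-0.03],[0.5,1,1,0],[0.2,1,0.6,0],[0,0,0.4,0],[0,0,0,0],[0,0,0,0]]'
python3 d.py 0.5311 -0.0365 0.241 -0.132
python3 -c "
from h import *
for n in ['wrist','scene']: shot(n,n+'12')"; python3 tilt.py wrist12 1 | sed -n 3,5p
```

```text
time: 15.68
tool_pos: [0.4572, -0.0264, 0.2424]
tool_rot: [-0.0, 0.998, -0.066, -0.001]
contact_force: [0.5, -0.3, -1.5]
gripper_width: 0.105
t 15.68 p [ 0.4572 -0.0264  0.2424] yaw -0.1317 zt [-0.001   0.0006 -1.    ] F [ 0.5125 -0.2792 -1.5435] w 0.105 q [-0.2207 -0.3712  1.9712  0.0004  1.5427 -0.0891]
delta cm [7.4588 0.0272 0.1309] turn units 0.0029073471844443762
-0.2 [[439.2, 261.3], [445.4, 235.1], [452.3, 206.0], [455.7, 191.4]]
-0.15 [[437.6, 258.0], [443.1, 231.1], [449.1, 201.5], [452.1, 186.8]]
-0.1 [[436.0, 255.1], [440.8, 227.5], [446.0, 197.6], [448.6, 182.8]]
```

View pics/wrist12.png

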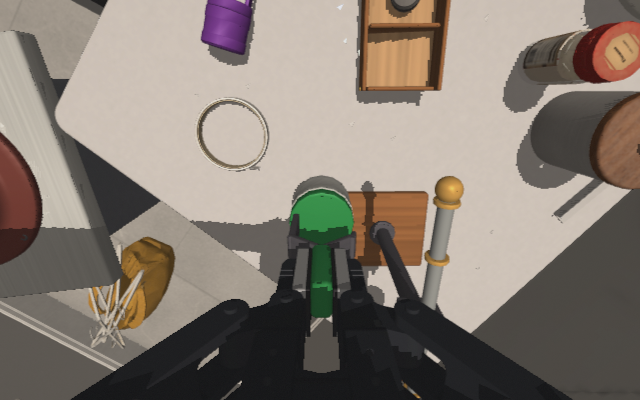

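```bash

python3 -m crank '[[1,0,0.1,0],[1,0,0,0],[1,0,0,0],[0.8,0,0,0],[0.6,0,0,0],[0,0,0,0]]'
python3 d.py 0.5311 -0.0365 0.241 -0.132
python3 -m crank '[[0.7,0,0,0],[0.7,0,0,0],[0.7,0,0,0],[0.5,0,0,0],[0.3,0,0,0],[0.1,0,0,0],[0,0,0,0]]'
python3 d.py 0.5311 -0.0365 0.241 -0.132
python3 -c "
from h import *
for n in ['wrist','scene']: shot(n,n+'13')"; python3 tilt.py wrist13 1 | sed -n 2,7p
```

```text
time: 16.28
tool_pos: [0.5018, -0.0324, 0.2421]
tool_rot: [0.0, 0.998, -0.066, 0.0]
contact_force: [0.0, 0.4, 0.1]
gripper_width: 0.105
t 16.28 p [ 0.5018 -0.0324  0.2421] yaw -0.1312 zt [ 0.0004 -0.0001 -1.    ] F [0.0237 0.3639 0.1435] w 0.105 q [-0.2126 -0.2523  1.8785  0.      1.515  -0.0814]
delta cm [2.9568 0.0215 0.1098] turn units 0.0071785800434553786
time: 16.87
tool_pos: [0.5309, -0.0364, 0.2417]
tool_rot: [-0.0, 0.998, -0.066, -0.0]
contact_force: [-0.2, 0.5, -0.4]
gripper_width: 0.106
t 16.87 p [ 0.5309 -0.0364  0.2417] yaw -0.1316 zt [-0.0003  0.     -1.    ] F [-0.1885  0.5032 -0.3841] w 0.106 q [-0.2084 -0.1769  1.815  -0.      1.5038 -0.0768]
delta cm [0.0203 0.004  0.0712] turn units 0.003872618800933659
-0.25 [[321.8, 265.0], [321.8, 239.7], [321.9, 211.2], [321.9, 196.7]]
-0.2 [[321.8, 261.5], [321.8, 235.2], [321.9, 206.0], [321.9, 191.4]]
-0.15 [[321.8, 258.2], [321.8, 231.2], [321.9, 201.5], [321.9, 186.7]]
-0.1 [[321.8, 255.2], [321.8, 227.6], [321.8, 197.6], [321.9, 182.8]]
-0.05 [[321.8, 252.6], [321.8, 224.5], [321.8, 194.3], [321.9, 179.5]]
-0.0 [[321.8, 250.2], [321.8, 221.8], [321.8, 191.5], [321.8, 176.9]]
```

View pics/wrist13.png

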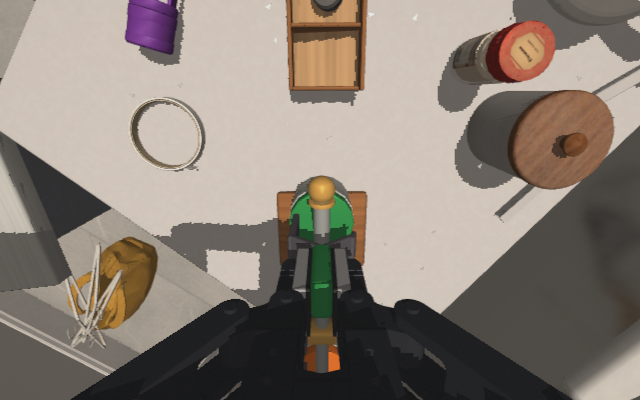

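```bash

python3 -m crank '[[0,0,0.5,0],[0,0,0.6,0],[0,0,0.6,0],[0,0,0.5,0],[0,0,0.4,0],[0,0,0.4,0],[0,0,0.3,0],[0,0,0.3,0],[0,0,0.1,0],[0,0,0,0]]'
python3 -m crank '[[0,0,0,0],[0,0,0,0],[0,0,0,0]]'
python3 d.py 0.5311 -0.0357 0.205 -0.132
python3 -c "
from h import *
for n in ['wrist','scene','top']: shot(n,n+'14')"; python3 tilt.py wrist14 1 | sed -n 4,8p
```

```text
time: 17.8
tool_pos: [0.5309, -0.0364, 0.2047]
tool_rot: [-0.0, 0.998, -0.066, 0.0]
contact_force: [0.5, 0.6, 0.7]
gripper_width: 0.108
time: 18.05
tool_pos: [0.5309, -0.0364, 0.2051]
tool_rot: [0.0, 0.998, -0.066, 0.0]
contact_force: [-0.1, 0.3, -0.1]
gripper_width: 0.107
t 18.05 p [ 0.5309 -0.0364  0.2051] yaw -0.1315 zt [ 0.0004 -0.0001 -1.    ] F [-0.1005  0.3467 -0.1473] w 0.107 q [-0.2084 -0.1538  1.8559  0.      1.439  -0.0769]
delta cm [ 0.0142 -0.0723  0.0117] turn units 0.004832146927213222
-0.15 [[321.9, 291.9], [321.9, 261.2], [321.9, 226.6], [322.0, 209.2]]
-0.1 [[321.9, 287.8], [321.9, 256.2], [321.9, 221.1], [321.9, 203.6]]
-0.05 [[321.9, 284.1], [321.9, 251.7], [321.9, 216.4], [321.9, 198.9]]
-0.0 [[321.8, 280.7], [321.9, 247.8], [321.9, 212.4], [321.9, 195.1]]
0.05 [[321.8, 277.7], [321.9, 244.5], [321.9, 209.1], [321.9, 192.0]]
```

View pics/wrist14.png

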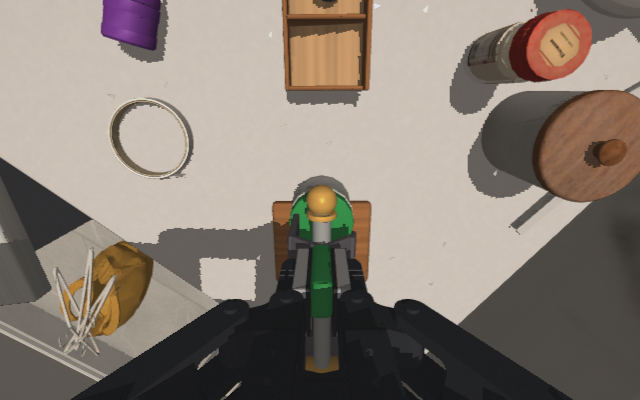

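```bash

python3 -m crank '[[0,0,0.1,0],[0,0,0,0],[0,0,0,0]]'
python3 -m crank '[[0,0,0,0],[0,0,0,0],[0,0,0,0],[0,0,0,0],[0,0,0,0]]' 0.3
python3 d.py 
python3 -c "
from h import *
for n in ['wrist','scene','top']: shot(n,n+'15')"; python3 tilt.py wrist15 1 | sed -n 4,8p
```

```text
time: 18.45
tool_pos: [0.5309, -0.0364, 0.2038]
tool_rot: [0.0, 0.998, -0.066, 0.0]
contact_force: [0.8, -1.1, 0.8]
gripper_width: 0.108
time: 18.87
tool_pos: [0.5306, -0.0364, 0.2037]
tool_rot: [0.0, 0.998, -0.066, -0.0]
contact_force: [0.2, 0.5, 0.4]
gripper_width: 0.301
t 18.87 p [ 0.5306 -0.0364  0.2037] yaw -0.1316 zt [-0.0003 -0.     -1.    ] F [0.2013 0.4566 0.4487] w 0.301 q [-0.2084 -0.1528  1.8574 -0.0001  1.4373 -0.0768]
-0.15 [[322.3, 293.5], [322.4, 262.5], [322.5, 227.8], [322.5, 210.2]]
-0.1 [[322.3, 289.3], [322.4, 257.5], [322.4, 222.2], [322.5, 204.5]]
-0.05 [[322.3, 285.5], [322.4, 253.0], [322.4, 217.4], [322.4, 199.8]]
-0.0 [[322.3, 282.1], [322.3, 249.0], [322.4, 213.4], [322.4, 195.9]]
0.05 [[322.3, 279.0], [322.3, 245.6], [322.4, 210.0], [322.4, 192.7]]
```

View pics/wrist15.png

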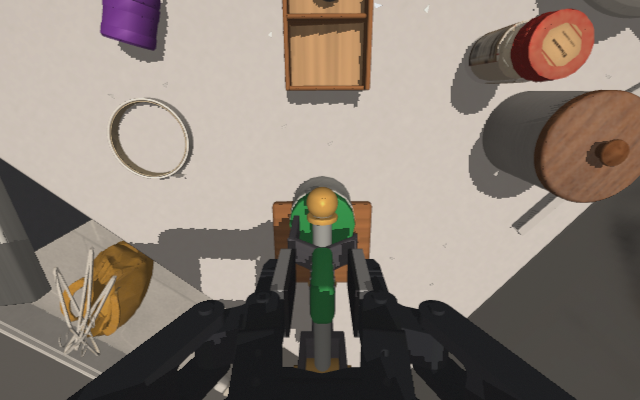

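The green tin is released and hangs, with its tab at (322,285) free between the fingers. I'll back straight up, clear the arm from the cameras and let it settle.

```bash

python3 -m crank '[[0,0,-0.5,0],[0,0,-1.5,0],[0,0,-2.5,0],[0,0,-3,0],[0,0,-2,0],[0,0,0,0]]'
python3 -m crank '[[-2,-2,-1,0],[-3,-2.5,0,0],[-3,-2.5,0,0],[-1,-3.5,0,0],[0,-3.5,0,0],[0,-3.5,0,0],[0,-3.5,0,0],[0,-3.5,0,0],[0,-3.5,0,0],[0,-2,0,0]]'
python3 -m crank '[[0,-2,0,0],[0,-3.5,0,0],[0,-3.5,0,0],[0,-2,0,0],[0,0,0,0],[0,0,0,0],[0,0,0,0],[0,0,0,0],[0,0,0,0],[0,0,0,0]]'
python3 -c "
from h import *
for n in ['top','scene']: shot(n,n+'16')
a=load('top16')[3][:,:,::-1];b=load('scene16')[3][:,:,::-1]
cv2.imwrite('pics/c16.png',np.hstack([cv2.resize(a[160:250,310:460],(400,240),interpolation=2),cv2.resize(b[175:265,310:430],(400,300),interpolation=2)[:240]]))"
```

```text
time: 19.52
tool_pos: [0.533, -0.0368, 0.3055]
tool_rot: [0.001, 0.998, -0.066, 0.005]
contact_force: [-0.2, -0.3, 0.6]
gripper_width: 0.297
time: 20.35
tool_pos: [0.4803, 0.2758, 0.3079]
tool_rot: [-0.0, 0.998, -0.065, -0.001]
contact_force: [0.4, 0.1, 1.1]
gripper_width: 0.298
time: 21.18
tool_pos: [0.4954, 0.381, 0.3091]
tool_rot: [-0.0, 0.998, -0.066, 0.0]
contact_force: [0.0, 0.8, -0.0]
gripper_width: 0.299
```

View pics/scene16.png

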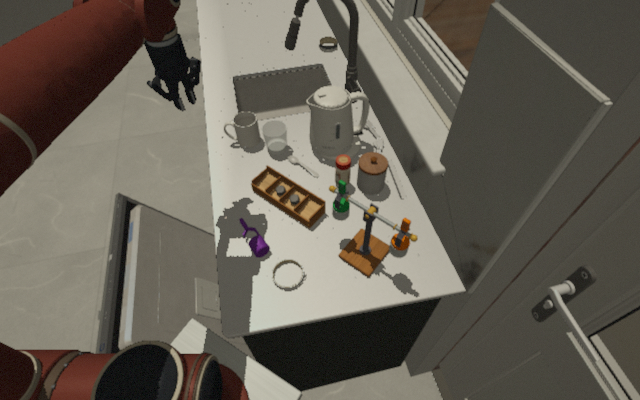

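View pics/top16.png

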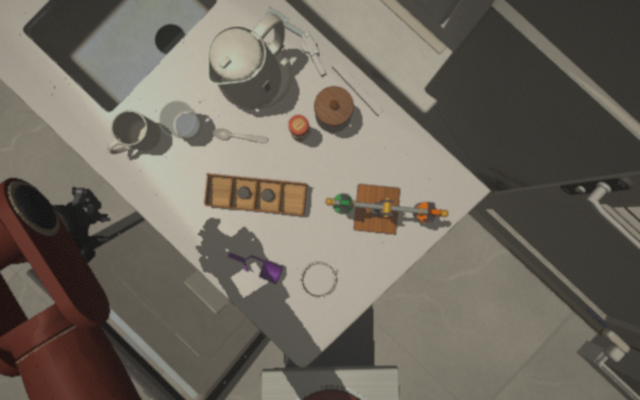

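View pics/c16.png

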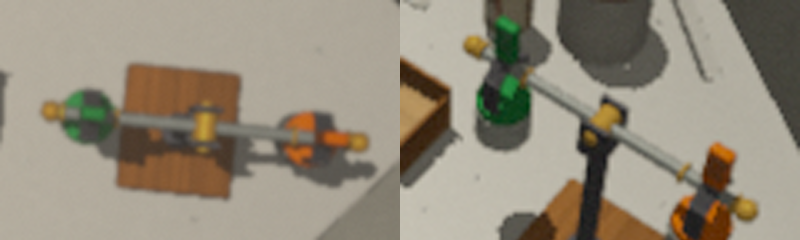

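```bash

for i in 1 2 3; do python3 -m crank '[[0,0,0,0],[0,0,0,0],[0,0,0,0],[0,0,0,0],[0,0,0,0],[0,0,0,0],[0,0,0,0],[0,0,0,0],[0,0,0,0],[0,0,0,0]]' >/dev/null; done
python3 - <<'E'
from h import *
for n in ['top','scene']:
    shot(n,n+'17'); shot(n,n+'18')
def ball(fn,uv):
    im=load(fn)[3].astype(float); x,y=int(round(uv[0])),int(round(uv[1])); w=im[y-6:y+7,x-6:x+7]
    m=np.clip(w[...,0]-w[...,2]-70,0,None); m=m*(w[...,1]>.55*w[...,0]) ; yy,xx=np.mgrid[y-6:y+7,x-6:x+7]; return np.round([(m*xx).sum()/m.sum(),(m*yy).sum()/m.sum()],2)
for k in ('0','16','17','18'):
    print(k,[ball(c+k,uv).tolist() for c,uv in (('top',(328,201)),('top',(445,213)),('scene',(332,188)),('scene',(413,237)))])
pv=np.array([.52,-.12,.19]);y=np.array([.1315,.991,0])
for t in (0,.06): print(t,[np.round(proj(f,pv+s*.113*(y*np.cos(t)+[0,0,np.sin(t)]))[0],1).tolist() for f in('top0','scene0') for s in (1,-1)])
for c in('top','scene'): print(c,'diff 16-18',np.abs(load(c+'16')[3][170:270,310:460].astype(int)-load(c+'18')[3][170:270,310:460]).max())
b=load('scene18')[3][:,:,::-1]; cv2.imwrite('pics/c18.png',cv2.resize(b[145:265,310:430],(600,600),interpolation=2))
E
```

```text
0 [[328.86, 201.06], [443.67, 212.83], [331.99, 187.81], [413.18, 236.55]]
16 [[328.95, 201.1], [442.98, 212.55], [331.93, 187.65], [413.19, 236.92]]
17 [[328.92, 201.08], [442.96, 212.55], [331.96, 187.66], [413.17, 236.9]]
18 [[328.94, 201.09], [442.97, 212.55], [331.94, 187.66], [412.96, 236.87]]
0 [[328.9, 201.5], [444.0, 213.5], [332.0, 188.4], [413.7, 237.6]]
0.06 [[329.0, 201.4], [443.1, 213.5], [332.1, 186.6], [413.1, 239.2]]
top diff 16-18 12
scene diff 16-18 18
```

View pics/c18.png

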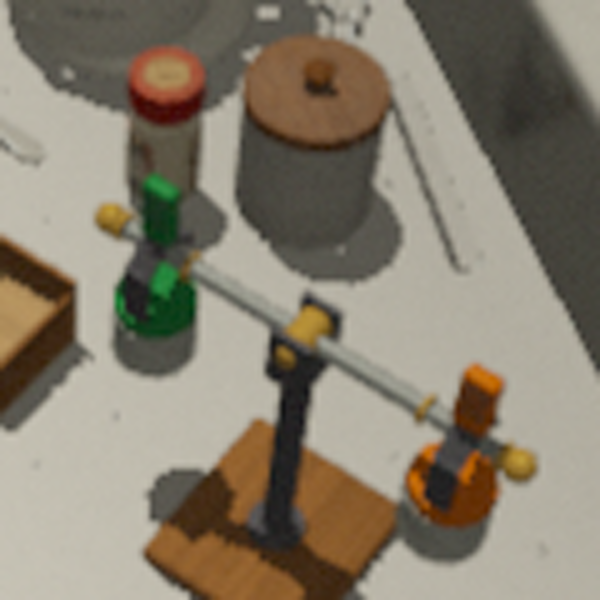

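The bar balls are within about 0.35 px of where they were with the bar empty in the scene view, so the tilt is about 0.01 rad. Both hooks lie between their collars, and nothing moves over 2.5 s. Handing in.

```bash
python3 -c "
from plant import manip
print(manip.job_done(), manip.state()['time'])"
```

```text
the job is handed in; nothing more can be done
the job is handed in; nothing more can be done
```

The job is handed in, at about 24 s of the 70 s allowed. I lifted both tins by their tabs and hung orange on the right end of the bar and green on the left, then moved the arm clear.

**Bar level:** in the scene view the end balls sit within about 0.4 px of where they were with the empty bar, which puts the tilt at roughly 0.01 rad (limit 0.06). In the top view the right ball is about 0.7 px off. On its own that would suggest up to 0.05 rad, but the scene view is the more sensitive one and the orange tab sits close to that ball.

**Tins hanging still:** both hooks lie roughly midway between their collars. Pictures taken about 2.5 s apart showed no movement.

**Knobs, jar and canister:** I checked these by eye only. In the final top view the knobs, the spice jar and the canister all look where they began.

**While hanging:** the bar's tilt by my estimates stayed within about 0.15 rad (limit 0.30). The tool force readings never showed more than a few newtons, and no check failed.

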